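Dress the bangle stands

TASK

Set the four gold bangles from the pad out on the display stands, each lying flat round the pillar made for its size and shape: the child's bangle on the thin round pillar, the oval bangle on the oval pillar and lying the same way as it, and both large round ones on the thick round pillar, the wide cuff down on the foot and the slim beaded bangle on top of it. Lower each one all the way down before you let go, do not drop it; leave the ring box, calculator and loupe where they are.

Things in the scene. Friction and masses are not known exactly. Their poses are not given: they have to be found in the camera images.
- cuff: Wide gold cuff bangle, a closed plain round band standing 28 mm high: outer diameter 66 mm, inner diameter 56 mm, wall 5 mm. About 70 g. Lies flat on the jeweller's pad, whose top is 6 mm above the counter. Origin: centre of the ring at its underside; z is the ring's axis, up. (Seen from above its wall is thinner and smoother than the slim bangle's, which is beaded, and it stands more than three times as high.)
- slim: Slim beaded gold bangle, a closed round ring of 8 mm gold beads: outer diameter 66 mm, inner diameter 50 mm, 8 mm high. About 40 g. Lies flat on the pad (top 6 mm above the counter). Origin: centre of the ring at its underside, z up.
- oval: Oval gold bangle, an 8 mm tube bent to a closed oval: 68 mm long by 54 mm wide outside, 52 mm by 38 mm inside, 8 mm high, with a tiny hinge and clasp at its two narrow ends. About 40 g. Lies flat on the pad (top 6 mm above the counter). Origin: centre of the oval at its underside; x along its length, y across, z up.
- child: Child's gold bangle, the smallest, a 6 mm tube bent to a closed round ring: outer diameter 48 mm, inner diameter 36 mm, 6 mm high. About 25 g. Lies flat on the pad (top 6 mm above the counter). Origin: centre of the ring at its underside, z up.
- stand_large: Display stand with the thick round pillar: wooden foot, a disc 90 mm across and 12 mm high, heavy and does not move, carrying an upright cream suede pillar with a rounded top. Origin: centre of the underside of the foot on the counter, z up. Pillar 34 mm in diameter, its top 62 mm above the counter. The bangles rest flat on the foot, round the pillar: the cuff's underside at 12 mm and the slim bangle's, on top of the cuff, at 40 mm above the counter.
- stand_small: Display stand with the thin round pillar: wooden foot, a disc 90 mm across and 12 mm high, heavy and does not move, carrying an upright cream suede pillar with a rounded top. Origin: centre of the underside of the foot on the counter, z up. Pillar 20 mm in diameter, its top 44 mm above the counter.
- stand_oval: Display stand with the oval pillar: wooden foot, a disc 90 mm across and 12 mm high, heavy and does not move, carrying an upright cream suede pillar with a rounded top. Origin: centre of the underside of the foot on the counter, z up, x along the pillar's length. Pillar 36 mm long by 22 mm wide with round ends, its top 50 mm above the counter.
- ring_box: Bystander: open dark ring box with a ring in it, 52 x 58 mm, 26 mm high, its raised lid at the back 55 mm high. Loose. Origin: centre of the box's underside.
- calculator: Bystander: grey desk calculator, 150 x 100 x 18 mm, lying loose. Origin: centre of its underside, x along its length.
- loupe: Bystander: folded pocket loupe with black eyepiece 24 mm across and 21 mm high and steel cover, 56 mm long in all. Loose. Origin: under the eyepiece.
Things that resemble listed ones, but are neither listed nor needed, are in the scene too. Leave any blue or turquoise look-alike of the stand_large alone.

How it is judged:
By the outcome, as a careful person would: the job done as asked, in the order asked, and still so for the second after the job is handed in, with the robot touching nothing.
It also fails if it takes over 99 s, if anything falls off the work surface, if the arm or the gripper's body presses on something with over 40 N, if the wrist force passes 120 N, or if a joint passes its speed limit or range.

ROBOT

A 6-joint arm with a two-finger parallel gripper is mounted at the origin on the work surface. World frame = base frame: x ahead of the robot, y to its left, z up, the work surface at z = 0. Lengths are in m, angles in rad, forces in N, time in s.
With the tool pointing down it reaches from about 0.325 to 0.775 m from the base axis. Payload 9.3 kg.
Tool frame: the origin (TCP) lies between the finger pads; the fingertips stand 25 mm ahead of it and the grasp point (between the pads) lies 6 mm ahead of it (ctrl.tip_reach is the distance from the TCP to the fingertips, in m); x points along the fingers, y is the direction in which the jaws open and shut, and the axes are right-handed (so a half turn about x gives the same grasp; the last joint's range is limited). The gripper opens to 85 mm and grips with 20 to 120 N. Pads are 22 mm wide; open, the fingers measure 114 mm over their backs; the gripper's body (76 mm by 85 mm) begins 54 mm behind the grasp point. The pads swing forward as they close: fully open they stand 13 mm farther back than shut.
Start: joints at [-1.327, 0.259, 0.021, 1.334, 0, 1.418], TCP at [0.213, -0.507, 0.256] pointing down, gripper open.
Joint ranges: [-3.04, 3.04], [-0.91, 1.82], [-1.04, 1.36], [-1.92, 1.95], [-1.52, 1.45], [-3.14, 3.14]. Speed limits (rad/s): [2.22, 2.22, 2.79, 3.14, 3.14, 3.14].

INTERFACE

Orientations are given as [roll, pitch, yaw] about the fixed x, y, z axes, in that order (R = Rz(yaw) Ry(pitch) Rx(roll)).
In Python, from rig import ctrl gives the robot as it stands. The module is installed in compiled form; this text tells all that it offers.
- The arm moves only by the tool drive_tool, never from a script. Its argument "commands" is a list of rows, each a list of 7 numbers: the turn, a rotation vector about the world's x, y, z in rad, then the shift along the world's x, y, z in mm, then the closure, from -1 (fully open) to 1 (shut). In form: [[ax, ay, az, tx, ty, tz, claw], ...]. A call has 1 to 20 rows; each row is the pose to reach, as a shift and turn from the pose commanded when the call began; what a row does not reach only later rows make up. A row lasts 1/10 s, in which the tool goes at most 50 mm and 8.59 degrees, less where a joint would pass 70% of its speed; a pose out of reach is approached as far as the arm can. A call with a gripper value outside its range is refused whole. The fingers move at their own pace and stop on an object; "squeeze" is the grip in N (left out, the last holds). Time passes only in rows, so rows that repeat a pose let the fingers close. It gives the time, the measured TCP pose, the force and the opening at its end, in the units of the state.
- ctrl.state(): the state, without advancing time (a new reading comes with each control period).
- ctrl.camera(name): name is "scene" or "top"; returns a dict with "frame" (420x560x3 uint8, red, green, blue), "z_map" (420x560 float32, m along the optical axis (not along the pixel's ray), 0 where there is no reading), "fx", "fy", "cx", "cy" (pixels), "R" (3x3) and "t" (3): a world point X has camera coordinates R X + t. Camera axes: x right, y down, z forward; pixel columns grow to the right and rows downward; lengths in m; the calibration is good to about 2 mm. A picture is of the moment at which its call begins.
- ctrl.hand_in(): hands the job in, once; it reports no verdict.
The state is a dict: "t": time; "joint_positions": joint angles; "dq": joint speeds; "joint_torque": joint torques, N m; "ee_pos": TCP position; "tool_rot": TCP orientation; "ft_force": force on the tool from outside, world axes, zero at the start; "ft_torque": the same for the moment, N m; "finger_gap": opening from 0.0 (shut) to 1.0 (fully open).
Only numpy, scipy, OpenCV 4.12 (cv2) and the standard library are available. Lean on these libraries where they do the work, as an engineer would, in place of code of your own. Each camera call takes 0.05 s, during which the arm holds its last target. There are 200 camera calls.

## Working session

There is one attempt and no reset: what is moved stays moved. The work goes in short steps, Python scripts to look and compute and a tool call to move; the robot and the scene stay as the last step left them, time stands still between calls to the robot, and variables do not carry over. Pictures are saved under pics/ and viewed, on a budget of 14 in all, crops included, one or two more only if the job needs it, and the job is handed in when it is done.

Besides the shell and the picture viewer there is one more tool, called after "Call:" as name(argument=value, ...) on one line, values as JSON. drive_tool: Moves the arm, as the interface text tells. Its arguments: {"type":"object","properties":{"commands":{"type":"array","items":{"type":"array","items":{"type":"number"}}},"squeeze":{"type":"number"}},"required":["commands"]}

```bash
mkdir -p pics
python3 - <<'E'
from rig import ctrl
import cv2,numpy as np
s=ctrl.state();print({k:np.round(v,3) for k,v in s.items()},ctrl.tip_reach)
for n in("top","scene"):
    c=ctrl.camera(n);np.savez(f"{n}0.npz",**c)
    cv2.imwrite(f"pics/{n}0.png",cv2.resize(c["frame"][:,:,::-1],(800,600),interpolation=cv2.INTER_CUBIC))
    print(n,c["fx"],c["fy"],c["cx"],c["cy"],np.round(c["R"],3).tolist(),np.round(c["t"],3))
E
```

```text
{'t': np.float64(0.0), 'joint_positions': array([-1.327,  0.259,  0.021,  1.334, -0.   ,  1.418]), 'dq': array([-0.001, -0.   , -0.   , -0.   , -0.   ,  0.   ]), 'joint_torque': array([-0.0000e+00, -5.5564e+01,  3.4453e+01,  1.4000e-02, -0.0000e+00,
        0.0000e+00]), 'ee_pos': array([ 0.212, -0.507,  0.256]), 'tool_rot': array([-1.703,  1.569,  1.835]), 'ft_force': array([-0.039, -0.122, -0.163]), 'ft_torque': array([ 0.042, -0.029, -0.06 ]), 'finger_gap': np.float64(1.0)} 0.025
top 517.7398529483133 517.7398529483133 287.40719866967896 209.2677234748788 [[0.003, -1.0, -0.009], [-0.983, -0.001, -0.186], [0.186, 0.009, -0.983]] [0.047 0.543 1.352]
scene 408.4303186886468 408.4303186886468 278.33561516689764 214.45335056719583 [[0.586, 0.81, 0.008], [0.679, -0.486, -0.549], [-0.441, 0.327, -0.836]] [-0.355 -0.334  1.127]
```

View pics/top0.png

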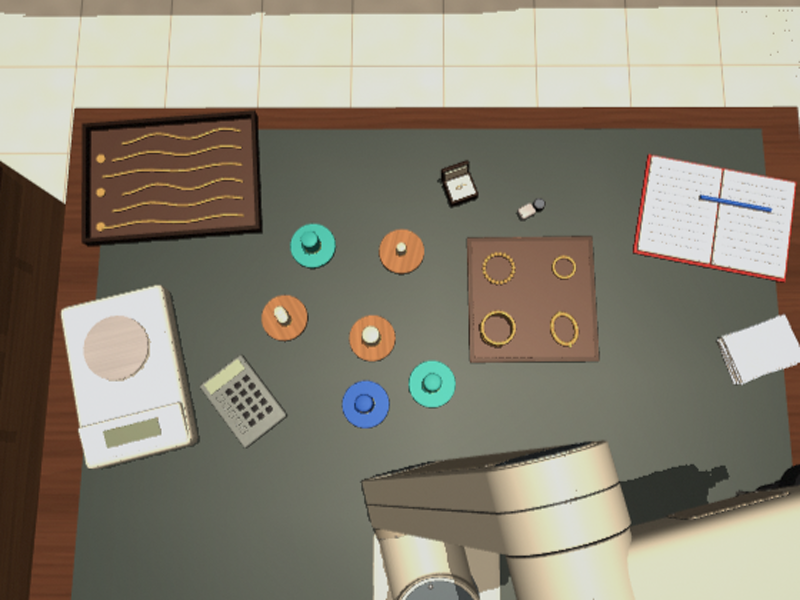

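View pics/scene0.png

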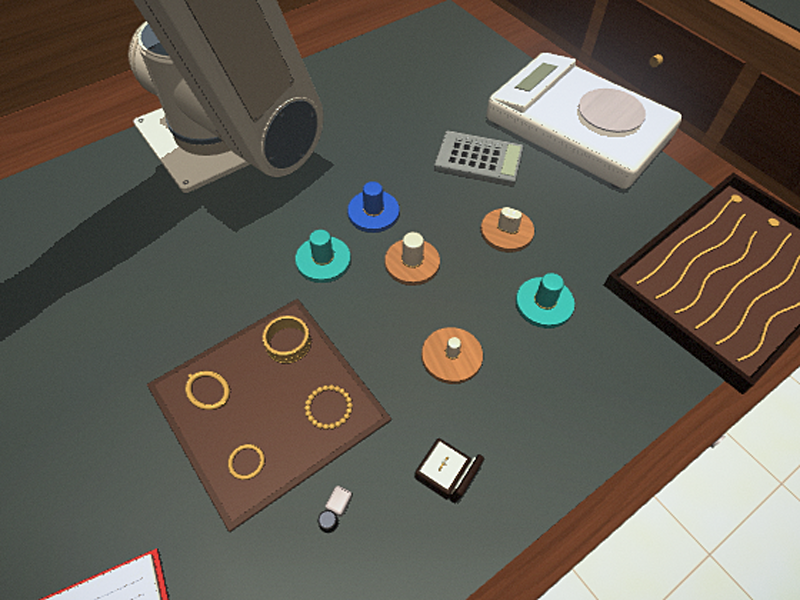

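The top view (800x600) shows slim at (499,268), child at (564,267), cuff at (497,328) and oval at (564,329). The stands are small (402,251), oval (284,317) and large (372,338); the teal and blue stands are decoys. The scene view agrees, with nothing hidden.

```bash
cat > vis.py <<'E'
from rig import ctrl
import cv2,numpy as np
from scipy.spatial.transform import Rotation as Ro
def cloud(c):
    v,u=np.mgrid[:420,:560]; z=c["z_map"]
    P=np.stack([(u-c["cx"])/c["fx"]*z,(v-c["cy"])/c["fy"]*z,z],-1)
    return (P-c["t"])@c["R"], cv2.cvtColor(np.ascontiguousarray(c["frame"]),cv2.COLOR_RGB2HSV).astype(int)
def onplane(c,uv,h):
    d=np.c_[(uv[:,0]-c["cx"])/c["fx"],(uv[:,1]-c["cy"])/c["fy"],np.ones(len(uv))]@c["R"]
    o=-c["R"].T@c["t"]; return (o+d*((h-o[2])/d[:,2])[:,None])[:,:2]
def blobs(m,amin):
    cs,_=cv2.findContours(m.astype(np.uint8),cv2.RETR_EXTERNAL,cv2.CHAIN_APPROX_NONE)
    return [k[:,0].astype(float) for k in cs if cv2.contourArea(k)>amin]
def ell(xy):
    (x,y),(a,b),t=cv2.fitEllipse((xy*1000).astype(np.float32)); return np.round([x,y,a,b,(t+90)%180],1)
E
python3 - <<'E'
from vis import *
R=Ro.from_euler('xyz',ctrl.state()["tool_rot"]).as_matrix();print("tool y",R[:,1].round(3),"x",R[:,0].round(3))
for n in("top","scene"):
    c=dict(np.load(n+"0.npz"));P,H=cloud(c);h,s,v=H[...,0],H[...,1],H[...,2]
    reg=(P[...,0]>.3)&(P[...,0]<.8)&(P[...,1]>-.3)&(P[...,1]<.3)&(c["z_map"]>0)
    print(n,"pad z",np.median(P[...,2][reg&(abs(h-8)<6)&(s<120)&(s>60)&(v<140)]))
    gold=reg&(h>13)&(h<30)&(s>90)&(v>110)
    for k in blobs(gold,60):
        for hh in(.009,.010,.034): print(" gold",hh,ell(onplane(c,k,hh)))
    wood=reg&(h>=5)&(h<14)&(s>100)&(v>130)
    for k in blobs(wood,150): print(" foot",ell(onplane(c,k,.012)))
    cream=reg&(s<80)&(v>150)&(P[...,2]>.025)&(P[...,2]<.075)
    for k in blobs(cream,15):
        p=onplane(c,k,.0);m=k.mean(0).astype(int);q=P[cream];q=q[np.hypot(*(q[:,:2]-P[m[1],m[0],:2]).T)<.03]
        t=q[q[:,2]>q[:,2].max()-.006];print(" pillar",(t.mean(0)*1000).round(1),len(t),cv2.minAreaRect((t[:,:2]*1000).astype(np.float32)))
E
```

```text
tool y [ 0.386 -0.922 -0.001] x [-0.     0.001 -1.   ]
top pad z 0.005732375038148423
 gold 0.009 [ 493.8 -248.9   51.5   69.1   15.9]
 gold 0.01 [ 493.6 -248.7   51.5   69.    15.9]
 gold 0.034 [ 490.1 -243.9   50.6   67.9   15.9]
 gold 0.009 [ 495.9 -121.    66.    67.2  171.1]
 gold 0.01 [ 495.8 -120.9   65.9   67.1  171.1]
 gold 0.034 [ 492.1 -118.2   64.8   66.   171.1]
 gold 0.009 [ 616.6 -252.9   44.6   46.4   15.1]
 gold 0.01 [ 616.4 -252.7   44.5   46.4   15.1]
 gold 0.034 [ 610.7 -247.9   43.8   45.6   15.1]
 gold 0.009 [ 614.6 -124.4   62.9   63.1  102.6]
 gold 0.01 [ 614.3 -124.2   62.8   63.   102.6]
 gold 0.034 [ 608.7 -121.6   61.8   61.9  102.6]
 foot [474.1 123.1  85.4  86.1 162.7]
 foot [514.3 278.6  52.   86.9 179.6]
 foot [647.4  67.3  85.4  85.5  75.4]
 pillar [474.2 123.   64.3] 41 ((473.1466064453125, 123.13050842285156), (26.75911521911621, 27.115005493164062), 88.74855041503906)
 pillar [509.9 290.1  52.9] 22 ((510.4000244140625, 289.1203308105469), (18.73099136352539, 18.488941192626953), 56.44312286376953)
 pillar [647.   66.9  44.9] 15 ((646.947509765625, 
[... 767 characters left out ...]
   99.6]
 gold 0.034 [ 492.9 -119.7   64.7   65.    99.6]
 foot [649.2  66.4  86.2  86.3 169. ]
 foot [477.  121.5  80.5  83.5  50.2]
 foot [515.8 278.8  54.1  85.9 179.5]
 pillar [774.6 -50.5  43.1] 8 ((774.5761108398438, -50.165802001953125), (3.773921012878418, 4.317102909088135), 46.95586013793945)
 pillar [649.3  66.   43.9] 51 ((649.333740234375, 65.98185729980469), (14.328938484191895, 15.49963092803955), 52.93838882446289)
 pillar [476.4 121.8  62.3] 119 ((476.19970703125, 121.40878295898438), (29.371601104736328, 29.122892379760742), 55.70096969604492)
 pillar [515.  291.2  50.1] 63 ((516.105224609375, 291.00921630859375), (30.764522552490234, 16.814220428466797), 7.028591156005859)
```

Run:
```python
from vis import *
for n in("top","scene"):
    c=dict(np.load(n+"0.npz"));P,H=cloud(c);h,s,v=H[...,0],H[...,1],H[...,2]
    reg=(P[...,0]>.44)&(P[...,0]<.59)&(P[...,1]>.22)&(P[...,1]<.36)&(c["z_map"]>0)
    for k in blobs(reg&(h>=5)&(h<14)&(s>100)&(v>130),150): print(" foot",ell(onplane(c,k,.012)))
    for zt in(.035,.042,.046):
        q=P[reg&(P[...,2]>zt)&(s<80)][:,:2]*1000
        w,V=np.linalg.eigh(np.cov(q.T));print(n,zt,len(q),q.mean(0).round(1),cv2.minAreaRect(q.astype(np.float32)),"pca",np.degrees(np.arctan2(V[1,1],V[0,1])).round(1),w.round(1))
    for k in blobs(reg&(s<80)&(v>165),15): print("  cream",ell(onplane(c,k,.050)))
```

```text
foot [513.7 294.3  85.1  86.3 124.7]
top 0.035 88 [512.8 293.5] ((513.82275390625, 294.0831604003906), (34.177913665771484, 20.56339454650879), 35.95119094848633) pca -145.5 [31.5 87.1]
top 0.042 85 [513.  293.8] ((513.680419921875, 294.2793884277344), (34.177913665771484, 20.07848358154297), 35.95119094848633) pca -146.0 [30.9 84.6]
top 0.046 68 [513.1 294.4] ((513.0554809570312, 293.9073486328125), (32.876800537109375, 19.038530349731445), 27.609638214111328) pca -147.1 [28.  77.6]
  cream [513.9 294.8  19.6  31.1  29.4]
 foot [516.1 292.7  82.2  83.2  38.8]
scene 0.035 142 [517.9 290.4] ((516.17236328125, 292.44189453125), (32.48428726196289, 23.228946685791016), 18.328536987304688) pca -150.6 [34.4 85.1]
scene 0.042 113 [517.1 291.4] ((516.17236328125, 292.44189453125), (32.48428726196289, 23.228946685791016), 18.328536987304688) pca -149.3 [34.5 82.7]
scene 0.046 94 [516.8 292.6] ((515.394775390625, 294.0662841796875), (32.2745361328125, 21.321941375732422), 35.300350189208984) pca -150.8 [31.6 81. ]
  cream [515.6 292.9  19.9  32.8  31.4]
```

Call:
drive_tool(commands=[[0,0,0,404,254,-100,-1],[0,0,0,404,254,-100,-1],[0,0,0,404,254,-100,-1],[0,0,0,404,254,-100,-1],[0,0,0,404,254,-100,-1],[0,0,0,404,254,-100,-1],[0,0,0,404,254,-100,-1],[0,0,0,404,254,-100,-1],[0,0,0,404,254,-100,-1],[0,0,0,404,254,-100,-1],[0,0,0,404,254,-100,-1],[0,0,0,404,254,-156,-1],[0,0,0,404,254,-156,-1],[0,0,0,404,254,-156,-1],[0,0,0,404,254,-156,-1],[0,0,0,404,254,-156,-1]], squeeze=30)

```text
t: 1.7
ee_pos: [0.6171, -0.2541, 0.1024]
tool_rot: [2.218, 1.568, -0.527]
ft_force: [-0.4, 0.2, -0.0]
finger_gap: 1.0
```

```bash
cat > look.py <<'E'
from vis import *
import sys
name,x,y=sys.argv[1],float(sys.argv[2]),float(sys.argv[3])
s=ctrl.state();p=s["ee_pos"]*1000;R=Ro.from_euler('xyz',s["tool_rot"]).as_matrix()
print("t",round(float(s["t"]),2),"tcp",p.round(1),"yaw y",np.degrees(np.arctan2(R[1,1],R[0,1])).round(1),"gap",round(float(s["finger_gap"]),3),"F",s["ft_force"].round(1))
out=[]
for n in("scene","top"):
    c=ctrl.camera(n);np.savez("last_"+n,**c)
    q=c["R"]@np.array([x,y,30])+0 if 0 else c["R"]@(np.array([x,y,30])/1000)+c["t"]
    u,v=int(c["fx"]*q[0]/q[2]+c["cx"]),int(c["fy"]*q[1]/q[2]+c["cy"])
    u=min(max(u,65),495);v=min(max(v,80),340)
    out.append(cv2.resize(c["frame"][v-80:v+80,u-65:u+65,::-1],(390,480),interpolation=cv2.INTER_CUBIC))
    P,H=cloud(c);d=P*1000-p;l=d@R
    m=(c["z_map"]>0)&(abs(l[...,2])<11)&(l[...,0]>-10)&(l[...,0]<40)&(abs(l[...,1])<65)&(P[...,2]>.045)
    if m.any(): print(n,"finger low ahead of tcp: y<0",l[m&(l[...,1]<0)][:,0].max(initial=-99).round(1),"y>0",l[m&(l[...,1]>0)][:,0].max(initial=-99).round(1))
cv2.imwrite(f"pics/{name}.png",np.hstack(out))
E
python3 look.py a1 616 -253
```

```text
t 1.7 tcp [ 617.1 -254.1  102.4] yaw y -67.3 gap 1.0 F [-0.4  0.2 -0. ]
scene finger low ahead of tcp: y<0 10.4 y>0 7.8
```

Call:
drive_tool(commands=[[0,0,0,0,0,0,-0.13],[0,0,0,0,0,0,-0.13],[0,0,0,0,0,0,-0.13],[0,0,0,0,0,0,-0.13],[0,0,0,0,0,0,-0.13],[0,0,0,0,0,0,-0.13]])

```text
t: 2.4
ee_pos: [0.6166, -0.2532, 0.1002]
tool_rot: [-1.045, 1.571, 2.493]
ft_force: [-0.1, 1.0, -0.2]
finger_gap: 0.568
```

```bash
python3 look.py a2 616 -253
```

```text
t 2.4 tcp [ 616.6 -253.2  100.2] yaw y -67.3 gap 0.568 F [-0.1  1.  -0.2]
scene finger low ahead of tcp: y<0 21.6 y>0 17.4
```

View pics/a2.png

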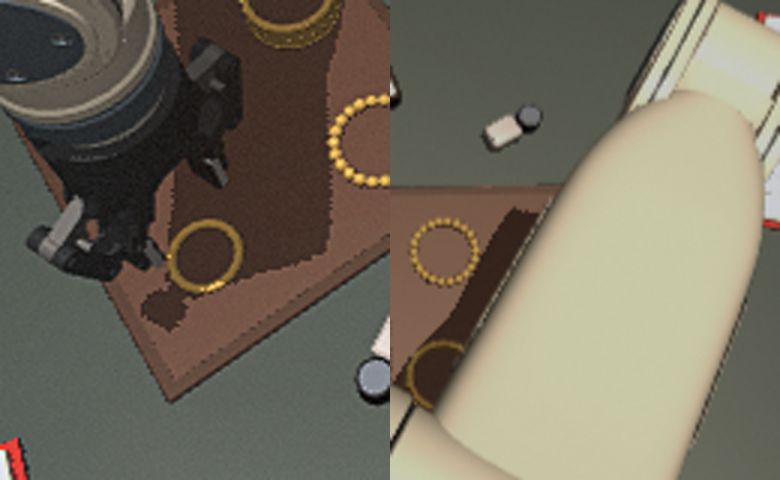

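The fingertips stand about 11 mm ahead of the TCP when open and about 21 mm ahead at 48 mm opening. The child's bangle lies squarely under the gripper. Descending to grasp it.

Call:
drive_tool(commands=[[0,0,0,0,0,0,-1],[0,0,0,0,0,0,-1],[0,0,0,0,0,0,-1],[0,0,0,0,0,0,-1],[0,0,0,0,0,-30,-1],[0,0,0,0,0,-50,-1],[0,0,0,0,0,-65,-1],[0,0,0,0,0,-72,-1],[0,0,0,0,0,-72,-1],[0,0,0,0,0,-72,0.2],[0,0,0,0,0,-72,0.2],[0,0,0,0,0,-72,0.2],[0,0,0,0,0,-72,0.2],[0,0,0,0,0,-72,0.2],[0,0,0,0,0,-72,0.2],[0,0,0,0,0,-72,0.2],[0,0,0,0,0,-72,0.2]], squeeze=30)

```text
t: 4.2
ee_pos: [0.617, -0.2535, 0.0296]
tool_rot: [2.216, 1.569, -0.529]
ft_force: [-1.6, 1.0, 5.2]
finger_gap: 0.529
```

Call:
drive_tool(commands=[[0,0,0,0,0,5,0.2],[0,0,0,0,0,20,0.2],[0,0,0,0,0,50,0.2],[0,0,0,0,0,90,0.2],[0,0,0,0,0,100,0.2],[0,0,0,0,0,100,0.2]])

```text
t: 4.8
ee_pos: [0.6174, -0.2537, 0.1308]
tool_rot: [2.231, 1.567, -0.513]
ft_force: [-0.9, -0.3, -0.0]
finger_gap: 0.53
```

```bash
python3 look.py a3 616 -253
```

```text
t 4.8 tcp [ 617.4 -253.7  130.8] yaw y -67.3 gap 0.53 F [-0.9 -0.3 -0. ]
scene finger low ahead of tcp: y<0 22.0 y>0 21.6
```

View pics/a3.png

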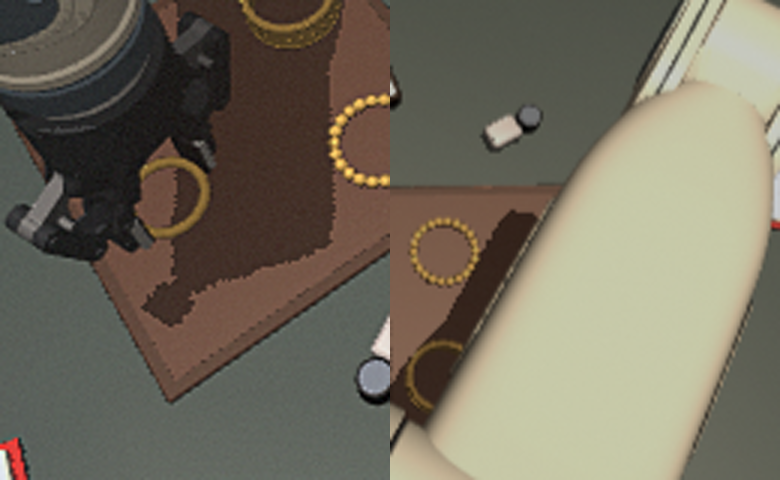

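```bash
cat > held.py <<'E'
from vis import *
import sys
h=float(sys.argv[1])/1000  # ring mid height
s=ctrl.state();p=s["ee_pos"]*1000
c=ctrl.camera("scene");P,H=cloud(c)
g=(H[...,0]>13)&(H[...,0]<30)&(H[...,1]>90)&(H[...,2]>70)&(np.hypot(P[...,0]*1000-p[0],P[...,1]*1000-p[1])<60)&(abs(P[...,2]-h)<.02)
ys,xs=np.nonzero(g);hull=cv2.convexHull(np.c_[xs,ys].astype(np.int32))[:,0].astype(float)
q=onplane(c,np.c_[xs,ys].astype(float),h)*1000
e=ell(onplane(c,hull,h));print("held ellipse",e,"minus tcp",(e[:2]-p[:2]).round(1),"depth centre",((P[g].min(0)+P[g].max(0))*500).round(1),P[g][:,2].min(),P[g][:,2].max(),"tcp",p.round(1))
E
python3 held.py 110
```

```text
held ellipse [ 617.1 -250.8   41.9   46.7  163.5] minus tcp [0.9 2.3] depth centre [ 615.8 -249.3  114.4] 0.10615575180237227 0.12270677111689865 tcp [ 616.2 -253.1  127.6]
```

Call:
drive_tool(commands=[[0,0,0,31,318,0,0.2],[0,0,0,31,318,0,0.2],[0,0,0,31,318,0,0.2],[0,0,0,31,318,0,0.2],[0,0,0,31,318,0,0.2],[0,0,0,31,318,0,0.2],[0,0,0,31,318,0,0.2],[0,0,0,31,318,0,0.2],[0,0,0,31,318,0,0.2],[0,0,0,31,318,-40,0.2],[0,0,0,31,318,-40,0.2],[0,0,0,31,318,-40,0.2],[0,0,0,31,318,-40,0.2]])

```text
t: 6.25
ee_pos: [0.6481, 0.0638, 0.0895]
tool_rot: [2.679, 1.57, -0.067]
ft_force: [0.8, 0.1, 0.2]
finger_gap: 0.529
```

```bash
python3 look.py a4 648 67; python3 held.py 68
```

```text
t 6.25 tcp [648.1  63.8  89.5] yaw y -67.3 gap 0.529 F [0.8 0.1 0.2]
scene finger low ahead of tcp: y<0 21.6 y>0 20.8
held ellipse [655.2  71.   25.7  40.9 126. ] minus tcp [7.  6.8] depth centre [657.9  69.   71.7] 0.06828767071670859 0.07507845295027372 tcp [648.2  64.2  89.7]
```

View pics/a4.png

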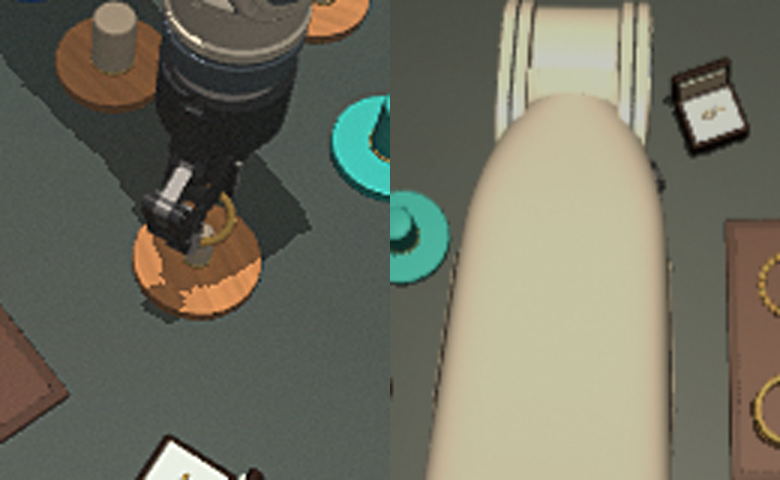

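Call:
drive_tool(commands=[[0,0,0,0,0,-10,0.2],[0,0,0,0,0,-20,0.2],[0,0,0,0,0,-30,0.2],[0,0,0,0,0,-40,0.2],[0,0,0,0,0,-46,0.2],[0,0,0,0,0,-48,0.2],[0,0,0,0,0,-50,0.2],[0,0,0,0,0,-50,0.2]])

```text
t: 7.2
ee_pos: [0.6476, 0.0647, 0.0383]
tool_rot: [2.437, 1.571, -0.308]
ft_force: [-0.5, -0.3, -0.7]
finger_gap: 0.53
```

Commanded z is 38 with no contact yet; ease down.

Call:
drive_tool(commands=[[0,0,0,0,0,-1,0.2],[0,0,0,0,0,-2,0.2],[0,0,0,0,0,-3,0.2],[0,0,0,0,0,-3,0.2]])

```text
t: 7.6
ee_pos: [0.6477, 0.0647, 0.0357]
tool_rot: [2.727, 1.57, -0.018]
ft_force: [-0.2, 0.0, 2.0]
finger_gap: 0.533
```

Call:
drive_tool(commands=[[0,0,0,0,0,-1,0.2],[0,0,0,0,0,-1,0.2],[0,0,0,0,0,-1,0],[0,0,0,0,0,-1,-0.2],[0,0,0,0,0,-1,-0.5],[0,0,0,0,0,-1,-0.8],[0,0,0,0,0,-1,-1],[0,0,0,0,0,-1,-1],[0,0,0,0,0,-1,-1],[0,0,0,0,0,15,-1],[0,0,0,0,0,50,-1],[0,0,0,0,0,95,-1],[0,0,0,0,0,95,-1],[0,0,0,0,0,95,-1]])

```text
t: 9.0
ee_pos: [0.6481, 0.0647, 0.1314]
tool_rot: [2.715, 1.568, -0.03]
ft_force: [-0.5, -0.7, -1.0]
finger_gap: 1.0
```

Call:
drive_tool(commands=[[0,0,-0.1,-154,-314,0,-1],[0,0,-0.1,-154,-314,0,-1],[0,0,-0.1,-154,-314,0,-1],[0,0,-0.1,-154,-314,0,-1],[0,0,-0.1,-154,-314,0,-1],[0,0,-0.1,-154,-314,0,-1],[0,0,-0.1,-154,-314,0,-1],[0,0,-0.1,-154,-314,0,-1],[0,0,-0.1,-154,-314,0,-1],[0,0,-0.1,-154,-314,0,-1],[0,0,-0.1,-154,-314,0,-1],[0,0,-0.1,-154,-314,0,-1]])

```text
t: 10.2
ee_pos: [0.4941, -0.2481, 0.1301]
tool_rot: [-1.102, 1.57, 2.338]
ft_force: [0.2, -0.2, 0.8]
finger_gap: 1.0
```

```bash
cat > rings.py <<'E'
from vis import *
s=ctrl.state();p=s["ee_pos"]*1000;R=Ro.from_euler('xyz',s["tool_rot"]).as_matrix()
print("t",round(float(s["t"]),2),"tcp",p.round(1),"yaw",np.degrees(np.arctan2(R[1,1],R[0,1])).round(1),s["ft_force"].round(1))
for n in("top","scene"):
    c=ctrl.camera(n);np.savez("last_"+n,**c);P,H=cloud(c);h,sa,v=H[...,0],H[...,1],H[...,2]
    g=(h>13)&(h<30)&(sa>90)&(v>90)&(P[...,0]>.4)&(P[...,0]<.7)&(abs(P[...,1])<.36)&(P[...,2]<.06)
    for k in blobs(cv2.morphologyEx(g.astype(np.uint8),cv2.MORPH_CLOSE,np.ones((3,3))),60):
        m=P[g&(cv2.pointPolygonTest is not None)];q=onplane(c,k,.01)
        z=P[g&(np.hypot(*np.moveaxis(P[...,:2]-q.mean(0),-1,0))<.04)][:,2]
        hh=np.median(z);print(n,"z",(np.percentile(z,[5,50,95])*1000).round(1),ell(onplane(c,k,hh)))
E
python3 rings.py
```

```text
t 10.2 tcp [ 494.1 -248.1  130.1] yaw -72.9 [ 0.2 -0.2  0.8]
top z [ 4.  31.6 37.6] [ 492.4 -117.7   65.3   67.1  146.6]
top z [ 2.2 11.6 16.8] [ 613.8 -123.9   63.2   64.1  105.2]
top z [ 7.5 16.  22.8] [646.8  66.1  46.   47.  170.6]
scene z [ 7.3 13.5 15.9] [ 614.3 -125.3   63.    64.    42. ]
scene z [ 9.3 13.7 16. ] [ 494.1 -249.5   51.2   67.9   18.5]
scene z [10.9 17.  19.9] [643.9  66.6  47.6  50.3 156.6]
scene z [ 7.5 33.4 36.3] [ 498.5 -121.4   65.4   79.4  163.2]
```

The child's bangle is down round its pillar: centre about (646,66), z about 15, flat. Now the oval.

Call:
drive_tool(commands=[[0,0,0,0,0,-40,-1],[0,0,0,0,0,-70,-1],[0,0,0,0,0,-90,-1],[0,0,0,0,0,-99,-1],[0,0,0,0,0,-99,-1],[0,0,0,0,0,-99,0.1],[0,0,0,0,0,-99,0.1],[0,0,0,0,0,-99,0.1],[0,0,0,0,0,-99,0.1],[0,0,0,0,0,-99,0.1],[0,0,0,0,0,-99,0.1],[0,0,0,0,0,-99,0.1]])

```text
t: 11.5
ee_pos: [0.4942, -0.2497, 0.0329]
tool_rot: [2.27, 1.568, -0.574]
ft_force: [-1.0, 1.5, 8.2]
finger_gap: 0.59
```

Call:
drive_tool(commands=[[0,0,0,0,0,10,0.1],[0,0,0,0,0,30,0.1],[0,0,0,0,0,60,0.1],[0,0,0,0,0,97,0.1],[0,0,0,0,0,97,0.1],[0,0,0,0,0,97,0.1]])

```text
t: 12.1
ee_pos: [0.4939, -0.2495, 0.1297]
tool_rot: [2.226, 1.568, -0.618]
ft_force: [0.3, 1.4, -1.0]
finger_gap: 0.588
```

```bash
python3 held.py 105; python3 held.py 109
```

```text
held ellipse [ 492.  -248.4   50.3   71.8    8.8] minus tcp [-1.9  1.1] depth centre [ 493.7 -246.9  112.3] 0.1048354349485567 0.11976733982362218 tcp [ 493.9 -249.5  129.7]
held ellipse [ 495.1 -248.1   50.2   70.5    9. ] minus tcp [1.7 1.1] depth centre [ 493.6 -246.9  114.6] 0.10441657430057132 0.12469630366138289 tcp [ 493.4 -249.2  128.6]
```

Call:
drive_tool(commands=[[0,0,0.25,22,543,0,0.1],[0,0,0.25,22,543,0,0.1],[0,0,0.25,22,543,0,0.1],[0,0,0.25,22,543,0,0.1],[0,0,0.25,22,543,0,0.1],[0,0,0.25,22,543,0,0.1],[0,0,0.25,22,543,0,0.1],[0,0,0.25,22,543,0,0.1],[0,0,0.25,22,543,0,0.1],[0,0,0.25,22,543,0,0.1],[0,0,0.25,22,543,0,0.1],[0,0,0.25,22,543,0,0.1],[0,0,0.25,22,543,0,0.1],[0,0,0.25,22,543,0,0.1],[0,0,0.25,22,543,-30,0.1],[0,0,0.25,22,543,-30,0.1],[0,0,0.25,22,543,-30,0.1],[0,0,0.25,22,543,-30,0.1]])

```text
t: 14.0
ee_pos: [0.5161, 0.2932, 0.0993]
tool_rot: [2.959, 1.57, 0.363]
ft_force: [-0.6, 0.4, -0.5]
finger_gap: 0.585
```

```bash
python3 look.py b1 515 293; python3 held.py 77
```

```text
t 14.0 tcp [516.1 293.2  99.3] yaw y -58.7 gap 0.585 F [-0.6  0.4 -0.5]
scene finger low ahead of tcp: y<0 24.4 y>0 24.0
top finger low ahead of tcp: y<0 -99.0 y>0 23.4
held ellipse [515.4 293.4  55.2  68.   30.3] minus tcp [-0.7 -0.1] depth centre [516.7 291.8  81.5] 0.07358212003810322 0.08933793681567237 tcp [516.1 293.5  99.4]
```

View pics/b1.png

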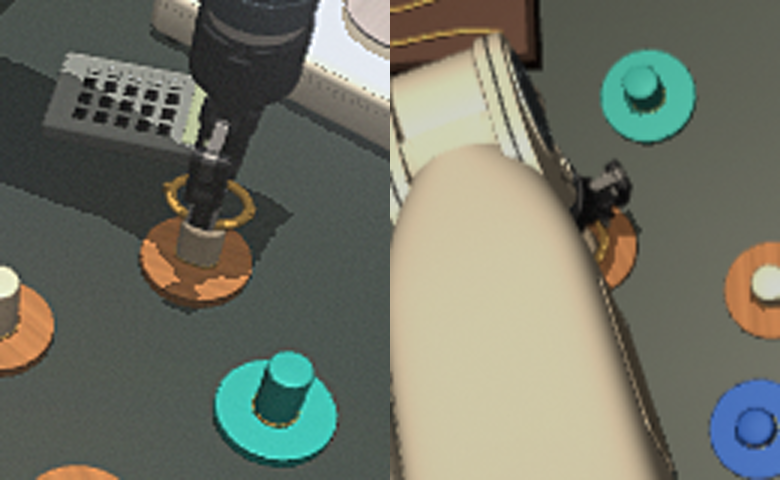

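The oval is held flat at (515,293), 30°, over its pillar. Lowering.

Call:
drive_tool(commands=[[0,0,0,0,0,-10,0.1],[0,0,0,0,0,-20,0.1],[0,0,0,0,0,-30,0.1],[0,0,0,0,0,-40,0.1],[0,0,0,0,0,-50,0.1],[0,0,0,0,0,-54,0.1],[0,0,0,0,0,-56,0.1],[0,0,0,0,0,-57,0.1],[0,0,0,0,0,-57,0.1]])

```text
t: 15.05
ee_pos: [0.5157, 0.2938, 0.0415]
tool_rot: [2.999, 1.57, 0.405]
ft_force: [0.3, -0.1, -0.6]
finger_gap: 0.589
```

Call:
drive_tool(commands=[[0,0,0,0,0,-1,0.1],[0,0,0,0,0,-2,0.1],[0,0,0,0,0,-3,0.1],[0,0,0,0,0,-3,0.1]])

```text
t: 15.45
ee_pos: [0.5157, 0.2938, 0.039]
tool_rot: [2.958, 1.57, 0.363]
ft_force: [-1.9, -1.2, 6.4]
finger_gap: 0.587
```

Contact at 6 N, seated. Release and rise, then check.

Call:
drive_tool(commands=[[0,0,0,0,0,0,0],[0,0,0,0,0,0,-0.2],[0,0,0,0,0,0,-0.5],[0,0,0,0,0,0,-0.8],[0,0,0,0,0,0,-1],[0,0,0,0,0,0,-1],[0,0,0,0,0,0,-1],[0,0,0,0,0,15,-1],[0,0,0,0,0,50,-1],[0,0,0,0,0,95,-1],[0,0,0,0,0,122,-1],[0,0,0,0,0,122,-1]])

```text
t: 16.65
ee_pos: [0.5172, 0.2944, 0.1646]
tool_rot: [2.971, 1.564, 0.377]
ft_force: [0.0, -0.6, -0.5]
finger_gap: 0.999
```

Call:
drive_tool(commands=[[0,0,0,-22,-413,0,-1],[0,0,0,-22,-413,0,-1],[0,0,0,-22,-413,0,-1],[0,0,0,-22,-413,0,-1],[0,0,0,-22,-413,0,-1],[0,0,0,-22,-413,0,-1],[0,0,0,-22,-413,0,-1],[0,0,0,-22,-413,0,-1],[0,0,0,-22,-413,0,-1],[0,0,0,-22,-413,0,-1],[0,0,0,-22,-413,0,-1],[0,0,0,-22,-413,-40,-1],[0,0,0,-22,-413,-40,-1],[0,0,0,-22,-413,-40,-1]])

```text
t: 18.05
ee_pos: [0.4932, -0.1178, 0.1203]
tool_rot: [-1.02, 1.569, 2.67]
ft_force: [-0.2, 0.1, 0.5]
finger_gap: 0.999
```

```bash
python3 rings.py; python3 look.py c1 515 293
```

```text
t 18.05 tcp [ 493.2 -117.8  120.3] yaw -58.6 [-0.2  0.1  0.5]
top z [ 8.7 17.6 24.6] [516.8 296.4  52.   77.4  33.4]
top z [ 7.6 15.8 22.5] [647.   66.   46.2  47.6   2.7]
scene z [ 7.4 13.1 15.8] [ 614.3 -125.2   63.1   64.1   42.9]
scene z [11.2 16.9 20.5] [645.4  70.   41.2  59.2 101.9]
scene z [ 7.9 33.9 35.8] [ 497.9 -120.7   62.4   74.7  162.7]
scene z [13.1 19.3 21.9] [511.5 295.   60.9  68.4 177.8]
t 18.15 tcp [ 494.2 -118.6  121.5] yaw y -58.6 gap 1.001 F [0.3 1.  0.3]
scene finger low ahead of tcp: y<0 10.8 y>0 9.1
```

View pics/c1.png

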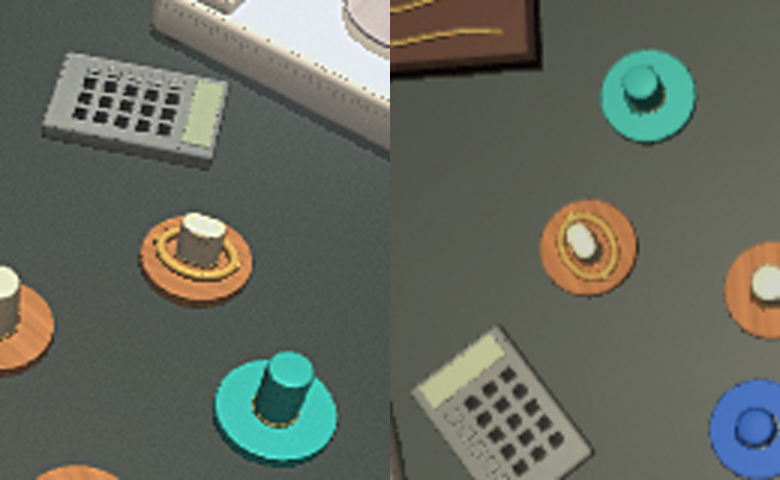

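The oval is flat round its pillar; I'll check its yaw more precisely at the end. Now the cuff.

Call:
drive_tool(commands=[[0,0,0,0,0,-30,-1],[0,0,0,0,0,-60,-1],[0,0,0,0,0,-75,-1],[0,0,0,0,0,-80,-1],[0,0,0,0,0,-80,-1],[0,0,0,0,0,-80,-0.2],[0,0,0,0,0,-80,-0.2],[0,0,0,0,0,-80,-0.2],[0,0,0,0,0,-80,-0.2],[0,0,0,0,0,-80,-0.2],[0,0,0,0,0,-80,-0.2],[0,0,0,0,0,5,-0.2],[0,0,0,0,0,40,-0.2],[0,0,0,0,0,40,-0.2],[0,0,0,0,0,40,-0.2],[0,0,0,0,0,40,-0.2],[0,0,0,0,0,40,-0.2]], squeeze=35)

```text
t: 19.95
ee_pos: [0.493, -0.1191, 0.1594]
tool_rot: [-0.937, 1.569, 2.751]
ft_force: [-0.5, -0.0, -1.6]
finger_gap: 0.752
```

```bash
sed -i 's/<.02)$/<.03)/' held.py; python3 held.py 153; python3 look.py c2 493 -119
```

```text
held ellipse [ 502.1 -121.1   64.2   83.1  160.2] minus tcp [ 9.1 -2. ] depth centre [ 493.8 -117.7  139.2] 0.12409100660637082 0.1542201095900935 tcp [ 493.  -119.1  159.4]
t 20.0 tcp [ 492.9 -119.   159.2] yaw y -58.7 gap 0.752 F [-0.1  0.1 -0.2]
scene finger low ahead of tcp: y<0 37.2 y>0 34.5
```

View pics/c2.png

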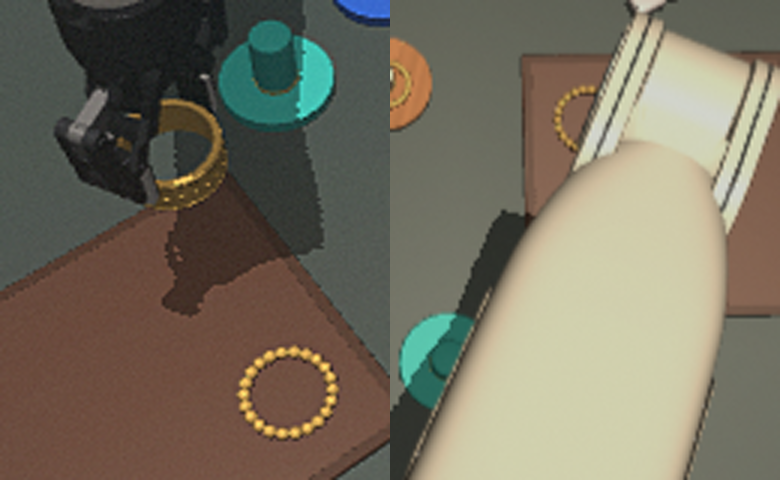

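The cuff is held level and centred. Moving it to the thick pillar.

Call:
drive_tool(commands=[[0,0,0,-18,241,0,-0.2],[0,0,0,-18,241,0,-0.2],[0,0,0,-18,241,0,-0.2],[0,0,0,-18,241,0,-0.2],[0,0,0,-18,241,0,-0.2],[0,0,0,-18,241,0,-0.2],[0,0,0,-18,241,0,-0.2],[0,0,0,-18,241,0,-0.2],[0,0,0,-18,241,-40,-0.2],[0,0,0,-18,241,-40,-0.2],[0,0,0,-18,241,-40,-0.2]])

```text
t: 21.2
ee_pos: [0.4753, 0.1207, 0.1203]
tool_rot: [-0.442, 1.569, -3.038]
ft_force: [-0.5, -1.1, -0.8]
finger_gap: 0.759
```

```bash
python3 held.py 99; python3 look.py c3 475 122
```

```text
held ellipse [474.  121.   68.2  89.1 139.3] minus tcp [-1.3  0.3] depth centre [476.2 119.3 101.5] 0.08484258376514894 0.11820875401165871 tcp [475.3 120.7 120.3]
t 21.25 tcp [476.  120.9 121.1] yaw y -58.8 gap 0.752 F [ 0.2 -0.3 -0.6]
scene finger low ahead of tcp: y<0 36.4 y>0 35.0
```

View pics/c3.png

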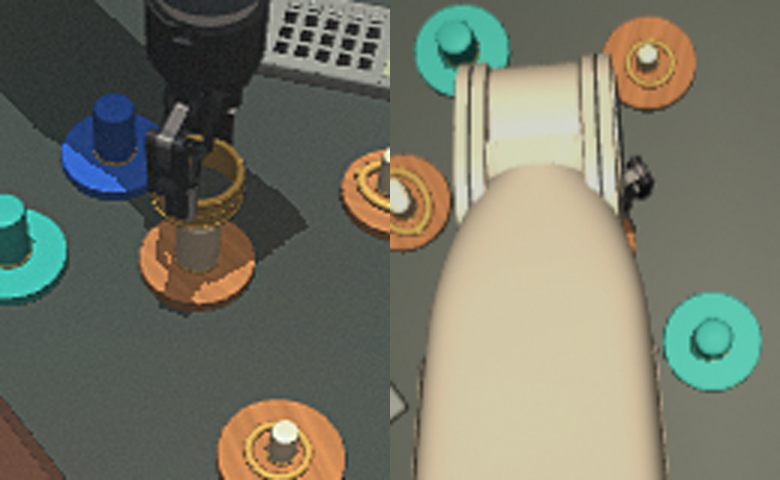

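Cuff is centred over the pillar (view c3). Child ring is well round its pillar. Lowering: 120 to 46.

Call:
drive_tool(commands=[[0,0,0,0,0,-15,-0.2],[0,0,0,0,0,-30,-0.2],[0,0,0,0,0,-42,-0.2],[0,0,0,0,0,-54,-0.2],[0,0,0,0,0,-64,-0.2],[0,0,0,0,0,-70,-0.2],[0,0,0,0,0,-72,-0.2],[0,0,0,0,0,-73,-0.2],[0,0,0,0,0,-74,-0.2],[0,0,0,0,0,-74,-0.2]])

```text
t: 22.35
ee_pos: [0.4756, 0.1217, 0.048]
tool_rot: [2.529, 1.569, -0.066]
ft_force: [-6.7, -1.7, 16.9]
finger_gap: 0.758
```

Call:
drive_tool(commands=[[0,0,0,0,0,1,-0.2],[0,0,0,0,0,1,-0.4],[0,0,0,0,0,1,-0.6],[0,0,0,0,0,1,-0.8],[0,0,0,0,0,1,-1],[0,0,0,0,0,1,-1],[0,0,0,0,0,1,-1],[0,0,0,0,0,20,-1],[0,0,0,0,0,60,-1],[0,0,0,0,0,104,-1],[0,0,0,0,0,104,-1],[0,0,0,139,-246,104,-1],[0,0,0,139,-246,104,-1],[0,0,0,139,-246,104,-1],[0,0,0,139,-246,104,-1],[0,0,0,139,-246,104,-1],[0,0,0,139,-246,104,-1],[0,0,0,139,-246,104,-1],[0,0,0,139,-246,74,-1],[0,0,0,139,-246,74,-1]])

```text
t: 24.35
ee_pos: [0.6124, -0.1233, 0.1167]
tool_rot: [-0.904, 1.564, 2.784]
ft_force: [-1.1, 0.5, -1.4]
finger_gap: 1.002
```

```bash
python3 rings.py
python3 - <<'E'
from vis import *
c=dict(np.load("last_top.npz"));P,H=cloud(c);h,s,v=H[...,0],H[...,1],H[...,2]
g=(h>13)&(h<30)&(s>90)&(v>90)
def near(x,y,r): return np.hypot(P[...,0]-x,P[...,1]-y)<r
# cuff rim outer hull at z=40, pillar top cream at 62
for nm,x,y,hz,hp in(("cuff",.475,.122,.040,.062),("oval",.514,.294,.016,.050)):
    m=g&near(x,y,.045)&(P[...,2]>(.03 if nm=="cuff" else 0.005));ys,xs=np.nonzero(m)
    hull=cv2.convexHull(np.c_[xs,ys].astype(np.int32))[:,0].astype(float);q=onplane(c,hull,hz)*1000
    print(nm,"ell",ell(q/1000),"rect",cv2.minAreaRect(q.astype(np.float32)))
    m=(s<80)&(v>165)&near(x,y,.04);ys,xs=np.nonzero(m)
    q=onplane(c,cv2.convexHull(np.c_[xs,ys].astype(np.int32))[:,0].astype(float),hp)*1000
    print("  pillar",ell(q/1000))
E
```

```text
t 24.35 tcp [ 612.4 -123.3  116.7] yaw -58.7 [-1.1  0.5 -1.4]
top z [ 7.4 35.1 43.8] [476.4 122.2  69.6  74.7  15.4]
top z [ 7.9 17.6 23.2] [516.9 296.5  52.   77.6  33.5]
top z [10.3 16.1 21.8] [646.9  66.1  46.1  47.1 175.8]
scene z [10.5 13.4 15.9] [ 615.  -124.9   58.2   59.7  121. ]
scene z [10.8 16.7 20.5] [639.2  70.1  47.7  65.4 151.2]
scene z [11.1 39.4 42.2] [479.9 114.6  68.1  78.5 129.1]
scene z [12.1 19.2 22.1] [512.  296.1  56.8  72.3  24.6]
cuff ell [473.4 121.6  65.   65.7 128.8] rect ((472.6834716796875, 121.86463165283203), (62.78099060058594, 65.10064697265625), 0.11835649609565735)
  pillar [474.8 123.2  29.4  29.8  67.4]
oval ell [517.9 295.6  77.2  94.  137.8] rect ((510.85247802734375, 302.1911926269531), (74.95074462890625, 76.06608581542969), 62.36091613769531)
  pillar [514.3 294.9  20.6  31.7  30.2]
```

The cuff is down on the foot, rim at about 40 mm, round the pillar. Now the slim bangle.

Call:
drive_tool(commands=[[0,0,0,0,0,-40,-1],[0,0,0,0,0,-70,-1],[0,0,0,0,0,-88,-1],[0,0,0,0,0,-94,-1],[0,0,0,0,0,-94,-1],[0,0,0,0,0,-94,-0.7],[0,0,0,0,0,-94,-0.5],[0,0,0,0,0,-94,-0.3],[0,0,0,0,0,-94,-0.2],[0,0,0,0,0,-94,-0.2],[0,0,0,0,0,-94,-0.2],[0,0,0,0,0,-94,-0.2]], squeeze=30)

```text
t: 25.65
ee_pos: [0.6154, -0.1244, 0.0286]
tool_rot: [2.336, 1.568, -0.259]
ft_force: [-1.6, 1.1, 9.4]
finger_gap: 0.736
```

Call:
drive_tool(commands=[[0,0,0,0,0,10,-0.2],[0,0,0,0,0,40,-0.2],[0,0,0,0,0,80,-0.2],[0,0,0,0,0,124,-0.2],[0,0,0,0,0,124,-0.2],[0,0,0,0,0,124,-0.2]])

```text
t: 26.25
ee_pos: [0.615, -0.1245, 0.1523]
tool_rot: [2.26, 1.567, -0.335]
ft_force: [-0.4, 0.6, -1.5]
finger_gap: 0.736
```

```bash
python3 held.py 131; python3 look.py d1 614 -124
```

```text
held ellipse [ 614.9 -121.9   57.7   63.1  128. ] minus tcp [-0.1  2.6] depth centre [ 619.7 -120.4  141.4] 0.13208021284573268 0.15071067710299785 tcp [ 615.  -124.5  152.3]
t 26.3 tcp [ 614.3 -124.2  150.7] yaw y -58.7 gap 0.738 F [-0.1  0.1 -0.9]
scene finger low ahead of tcp: y<0 18.1 y>0 17.7
```

View pics/d1.png

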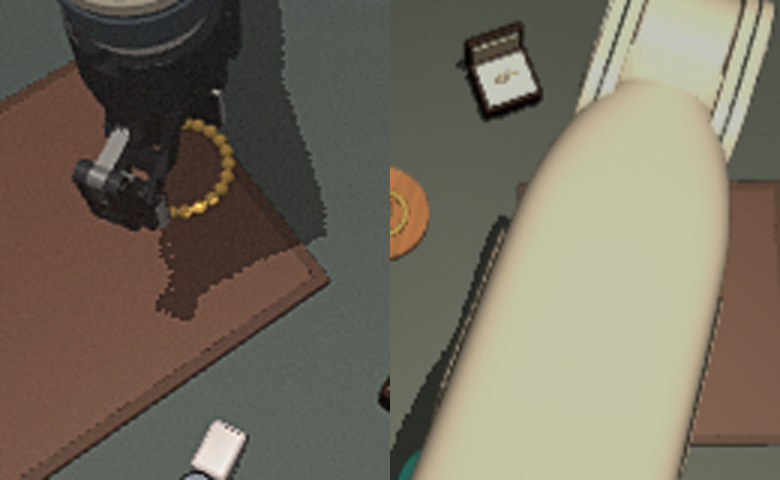

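Call:
drive_tool(commands=[[0,0,0,-139,245,0,-0.2],[0,0,0,-139,245,0,-0.2],[0,0,0,-139,245,0,-0.2],[0,0,0,-139,245,0,-0.2],[0,0,0,-139,245,0,-0.2],[0,0,0,-139,245,0,-0.2],[0,0,0,-139,245,0,-0.2],[0,0,0,-139,245,0,-0.2],[0,0,0,-139,245,0,-0.2],[0,0,0,-139,245,-30,-0.2],[0,0,0,-139,245,-50,-0.2],[0,0,0,-139,245,-50,-0.2],[0,0,0,-139,245,-50,-0.2]])

```text
t: 27.7
ee_pos: [0.476, 0.1199, 0.1003]
tool_rot: [-0.398, 1.57, -2.994]
ft_force: [1.0, 0.6, 0.3]
finger_gap: 0.741
```

```bash
python3 held.py 82; python3 look.py d2 475 122
```

```text
held ellipse [476.  120.   61.   65.3 110.1] minus tcp [0.  0.1] depth centre [484.6 118.8  75.4] 0.06146129808805079 0.08927822627850304 tcp [476.  119.9 100.3]
t 27.75 tcp [476.3 120.1 100.9] yaw y -58.7 gap 0.742 F [ 0.5 -0.1 -0.2]
scene finger low ahead of tcp: y<0 39.9 y>0 39.7
```

View pics/d2.png

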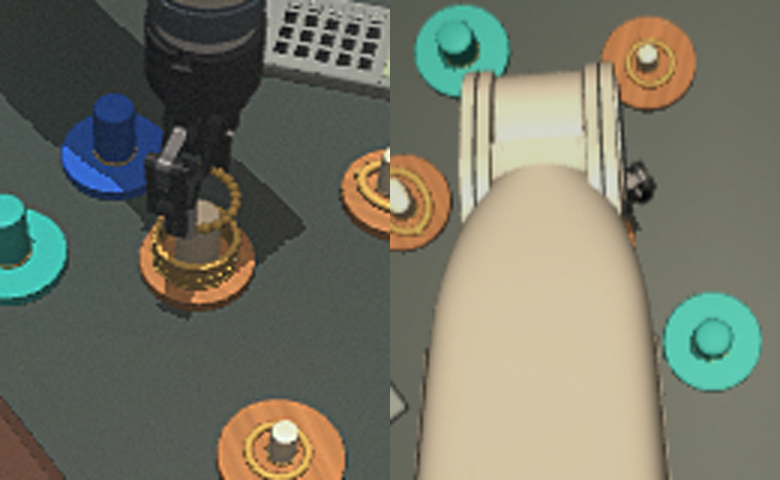

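Slim is level, over the cuff and pillar. Lowering.

Call:
drive_tool(commands=[[0,0,0,-1,1,-10,-0.2],[0,0,0,-1,1,-20,-0.2],[0,0,0,-1,1,-28,-0.2],[0,0,0,-1,1,-32,-0.2],[0,0,0,-1,1,-34,-0.2],[0,0,0,-1,1,-35,-0.2],[0,0,0,-1,1,-36,-0.2],[0,0,0,-1,1,-36,-0.2]])

```text
t: 28.65
ee_pos: [0.4746, 0.1217, 0.0644]
tool_rot: [2.781, 1.571, 0.186]
ft_force: [0.3, -0.5, -0.9]
finger_gap: 0.744
```

Call:
drive_tool(commands=[[0,0,0,0,0,-1,-0.2],[0,0,0,0,0,-2,-0.2],[0,0,0,0,0,-2,-0.2]])

```text
t: 28.95
ee_pos: [0.4747, 0.1217, 0.0627]
tool_rot: [2.619, 1.57, 0.024]
ft_force: [-1.5, 0.2, 3.6]
finger_gap: 0.743
```

Contact at the expected height. Release, rise and move aside.

Call:
drive_tool(commands=[[0,0,0,0,0,-1,-0.2],[0,0,0,0,0,-1,-0.2],[0,0,0,0,0,-1,-0.4],[0,0,0,0,0,-1,-0.6],[0,0,0,0,0,-1,-0.8],[0,0,0,0,0,-1,-1],[0,0,0,0,0,-1,-1],[0,0,0,0,0,-1,-1],[0,0,0,0,0,20,-1],[0,0,0,0,0,60,-1],[0,0,0,0,0,110,-1],[0,0,0,0,0,110,-1],[0,0,0,20,-320,120,-1],[0,0,0,20,-320,120,-1],[0,0,0,20,-320,120,-1],[0,0,0,20,-320,120,-1],[0,0,0,20,-320,120,-1],[0,0,0,20,-320,120,-1],[0,0,0,20,-320,120,-1],[0,0,0,20,-320,120,-1]])

```text
t: 30.95
ee_pos: [0.4945, -0.2013, 0.1816]
tool_rot: [-0.082, 1.57, -2.68]
ft_force: [-0.7, 0.5, 0.2]
finger_gap: 1.001
```

```bash
python3 rings.py
python3 - <<'E'
from vis import *
o=[]
for n,(a,b,d,e) in (("top",(130,180,300,330)),("scene",(110,240,360,400))):
    f=np.load(f"last_{n}.npz")["frame"][:,:,::-1]
    if n=="top": f=f[140:260,180:310]
    else: f=f[110:290,255:395]
    o.append(cv2.resize(f,(400,int(400*f.shape[0]/f.shape[1])),interpolation=cv2.INTER_CUBIC))
H=max(i.shape[0] for i in o);o=[cv2.copyMakeBorder(i,0,H-i.shape[0],0,0,cv2.BORDER_CONSTANT) for i in o]
cv2.imwrite("pics/e1.png",np.hstack(o))
for n in("top","scene"):
    c=dict(np.load(f"last_{n}.npz"));P,H=cloud(c);h,s,v=H[...,0],H[...,1],H[...,2]
    m=(h>13)&(h<30)&(s>110)&(v>100)&(np.hypot(P[...,0]-.515,P[...,1]-.294)<.041)&(P[...,2]>.010)&(P[...,2]<.026)
    q=P[m][:,:2]*1000;r=cv2.minAreaRect(q.astype(np.float32));w,V=np.linalg.eigh(np.cov(q.T))
    print(n,len(q),r,"hull ell",ell(cv2.convexHull(q.astype(np.float32))[:,0]/1000),"pca",np.degrees(np.arctan2(V[1,1],V[0,1])))
E
```

```text
t 30.95 tcp [ 494.5 -201.3  181.6] yaw -58.9 [-0.7  0.5  0.2]
top z [ 9.1 43.5 50.5] [475.5 122.3  66.1  73.9  26.2]
top z [ 8.9 17.4 23.8] [516.8 296.4  52.1  77.5  33.8]
top z [ 7.7 15.8 22.4] [646.9  66.2  46.3  46.9 177.3]
scene z [11.1 16.7 20. ] [647.5  62.3  50.8  56.5  78.8]
scene z [13.6 46.9 50.3] [483.8 113.7  68.7  87.9 146.2]
scene z [12.  19.4 22.1] [510.9 295.2  57.6  70.4  24.7]
top 210 ((514.2147216796875, 294.8112487792969), (67.53417205810547, 55.88630676269531), 56.373966217041016) hull ell [514.7 294.9  53.3  72.2  32.5] pca -152.06792937731294
scene 168 ((511.12432861328125, 291.082275390625), (72.0572738647461, 65.47163391113281), 63.591026306152344) hull ell [512.6 294.   67.7  77.5  77.1] pca -146.36635208413793
```

View pics/e1.png

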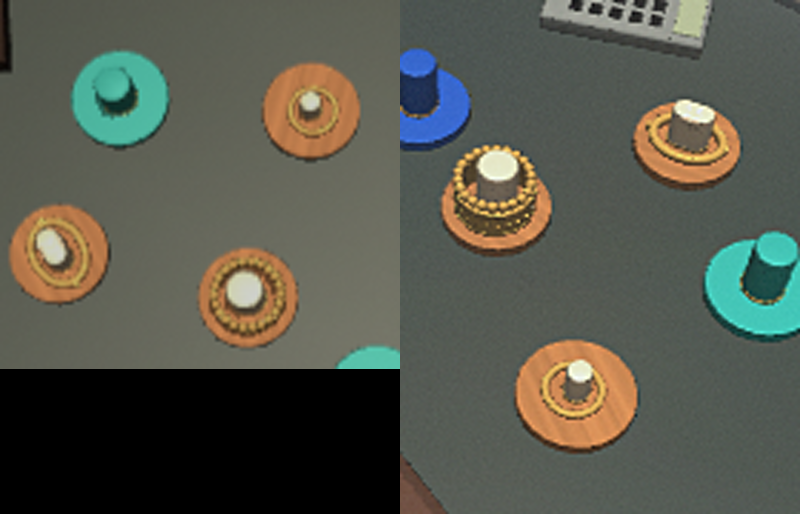

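All four bangles sit flat on their stands. The oval reads about 28–34° against the pillar's 30°. Handing in.

```bash
python3 -c "
from rig import ctrl
print(ctrl.hand_in())"
```

```text
the job is handed in; nothing more can be done
None
```

All four bangles are on their stands, and I handed the job in at about 31 s on the robot's clock. The order was child's bangle on the thin pillar, oval on the oval pillar, cuff on the foot of the thick pillar, then slim on top of the cuff. Each was lowered until the force reading showed contact before the gripper let go. The highest contact reading was about 17 N, for the cuff.

Last checks from both cameras:
- **Heights:** all four lie flat, and the stacked slim bangle's top is at about 47–50 mm (48 expected).
- **Centring:** from the top camera, each bangle's centre is within about 2–3 mm of its stand's.
- **Oval:** its direction reads 28–34° depending on the fit, against about 30° for its pillar.
- **Surroundings:** I did not move the arm near the ring box, calculator or loupe. I did not measure their positions again at the end.

Not every reading agreed. Several scene-camera ellipse fits were off by up to about 12 mm, and one of its fits for the oval's direction gave 77°. There the pillars hide part of each ring and the cuff's side is in view, so I relied on the top camera and the final picture.

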